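Angle the rest bar past the post into its bay

ROBOT

A 7-joint arm with a two-finger parallel gripper is mounted at the origin on the work surface. World frame = base frame: x ahead of the robot, y to its left, z up, the work surface at z = 0. Lengths are in m, angles in rad, forces in N, time in s.
With the tool pointing down it reaches from about 0.35 to 0.9 m from the base axis. Payload 7.2 kg.
Tool frame: the origin (TCP) lies between the finger pads; the fingertips stand 22 mm ahead of it and the grasp point (between the pads) lies 3 mm ahead of it (env.tips_ahead is the distance from the TCP to the fingertips, in m); z points along the fingers, y is the line along which they close (so a half turn about z gives the same grasp; the last joint's range is limited). The gripper opens to 88 mm and grips with 3 to 60 N. Pads are 20 mm wide; open, the fingers measure 115 mm over their backs; the gripper's body (75 mm by 178 mm) begins 61 mm behind the grasp point.
Start: joints at [1.211, 0.411, -0.013, 1.596, 0.006, 1.134, -0.082], TCP at [0.18, -0.599, 0.223] pointing down, gripper open.
Joint ranges: [-2.95, 2.95], [-0.29, 1.99], [-1.47, 1.44], [0.14, 2.54], [-1.03, 4.17], [0.13, 1.85], [-2.86, 2.86]. Speed limits (rad/s): [2.39, 2.39, 3.01, 3.01, 3.14, 3.14, 3.14].

INTERFACE

Orientations are given as a unit quaternion [w, x, y, z].
In Python, from bench import env gives the robot as it stands.
- The arm moves only by the tool apply_moves, never from a script. Its argument "increments" is a list of rows, each a list of 2 entries, a list of its own where there are three numbers: the shift along the tool's x, y, z in cm, then the turn about the tool's z in rad. A call has 1 to 20 rows; each row shifts and turns the commanded pose from where the row before left it, along the tool's axes as they then stand; what a row does not reach is not made up. A row lasts 1/8 s, in which the tool goes at most 62.5 mm and 10.7 degrees, less where a joint would pass 70% of its speed; a pose out of reach is approached as far as the arm can. A call with a gripper value outside its range is refused whole. "fingers" is the finger opening in cm, from 0 to 8.78, set as the call begins (left out, the last holds). The fingers move at their own pace and stop on an object; "grip_force" is the grip in N (left out, the last holds). Time passes only in rows, so rows that do not move let the fingers close. It gives the time, the measured TCP pose, the force, the opening and the grip force at its end, in the units of the state.
- env.get_state(): the state, without advancing time (a new reading comes with each control period).
- env.capture(name): name is "scene" or "top" or "wrist"; returns a dict with "frame" (420x560x3 uint8, red, green, blue), "intrinsics" (3x3 intrinsics, pixels), "extrinsics" (4x4, takes a point from camera to world coordinates). Camera axes: x right, y up, looking along -z (the intrinsics and any distortion apply to the point x, -y, -z); pixel columns grow to the right and rows downward; lengths in m; the calibration is good to about 2 mm. A picture is of the moment at which its call begins. There is no depth.
- env.hand_in(): hands the job in; it is judged then, once.
The state is a dict: "clock": time; "q": joint angles; "qd": joint speeds; "effort": joint torques, N m; "tcp_pos": TCP position; "tool_rot": TCP orientation; "contact_force": force on the tool from outside, world axes, zero at the start; "wrist_torque": the same for the moment, N m; "gripper_width": opening from 0.0 (shut) to 1.0 (fully open); "gripper_force": force on a finger pad.
Only numpy, scipy, OpenCV 4.12 (cv2) and the standard library are available. Lean on these libraries where they do the work, as an engineer would, in place of code of your own. Each camera call takes 0.05 s, during which the arm holds its last target. There are 200 camera calls.

TASK

Push the aluminium bar into the low three-sided steel bay on the polishing bench: angle it so that its end nearest the post slips in behind the post first, then push the other end in, until the bar lies fully home, flush along the bay's back wall. Only push it along the bench with the fingers, never lift it or stand it up, and leave the tub, the felt wheel and the bottle where they are.

Things in the scene. Friction and masses are not known exactly. Their poses are not given: they have to be found in the camera images.
- bar: the bar: loose square aluminium tube with dark ends, 240 mm long, 25 x 25 mm section, about 0.2 to 0.45 kg, lying on the bench in front of (on the robot's side of) the bay. Origin: centre of its underside; its y axis runs along its length, z up. It slides on the bench with ordinary dry friction.
- bar_end_left (a point): centre of the bar's end face at its own +y end, 120 mm from the middle and 12.5 mm above the bench
- bar_end_right (a point): centre of the bar's end face at its own -y end, 120 mm from the middle and 12.5 mm above the bench
- bay: the bay, fixed, dark steel, open on top and towards the robot: back wall and two cheeks, 30 mm high, 8 mm thick; inside 270 mm long, 50 mm deep. Origin: on the bench at the foot of the back wall's inner face, midway along; x axis points into the bay, through that wall, y along it. Cheeks reach from the wall to x = -50 mm, inner faces at y = +-135 mm. Bar fully home: middle at x = -12.5 mm.
- post: the post, fixed: upright steel rod, 20 mm diameter, 60 mm high, on a base plate flush with the bench. Origin: centre of its foot; axes parallel to the bay's. It stands before the bay's mouth, in the bay's frame at x = -70 mm and y = +100 or -100 mm (either may be the case), so 60 mm is free between it and the back wall. The other place has only a flat cover, no obstacle.
- tub: bystander: empty white plastic bowl, 110 mm in diameter, 60 mm high, loose, left of the work (+y). Origin: centre of its underside
- felt_wheel: bystander: grey felt polishing wheel lying flat, 90 mm in diameter, 30 mm high, loose, right of the work (-y). Origin: centre of its underside
- bottle: bystander: white plastic bottle, 44 mm in diameter, 130 mm high, loose, left of the work (+y). Origin: centre of its underside
Mind the look-alikes: they are no part of the job. Of the things shaped like the bar, the aluminium one is meant.

How it is judged:
By the outcome, as a careful person would: the job done as asked, in the order asked, and still so for the second after the job is handed in, with the robot touching nothing.
It also fails if it takes over 61 s, if anything falls off the work surface, if the arm or the gripper's body presses on something with over 40 N, if the wrist force passes 120 N, or if a joint passes its speed limit or range.

## Working session

There is one attempt and no reset: what is moved stays moved. The work goes in short steps, Python scripts to look and compute and a tool call to move; the robot and the scene stay as the last step left them, time stands still between calls to the robot, and variables do not carry over. Pictures are saved under pics/ and viewed, at most 10 in all, crops included, and the job is handed in when it is done.

Besides the shell and the picture viewer there is one more tool, called by a JSON object that holds its "method" and its "body", one argument or row to a line. apply_moves: Moves the arm, as the interface text tells. Its arguments: {"type":"object","properties":{"increments":{"type":"array"},"fingers":{"type":"number"},"grip_force":{"type":"number"}},"required":["increments"]}

```bash
mkdir -p pics
cat > h.py <<'E'
import numpy as np, cv2
from bench import env
def cap(n,f):
    c=env.capture(n); cv2.imwrite('pics/'+f,c['frame'][:,:,::-1]); np.savez('pics/'+f[:-4],K=c['intrinsics'],E=c['extrinsics'],im=c['frame']); return c
def ray(c,p,z):
    K,E=np.array(c['intrinsics']),np.array(c['extrinsics'])
    d=np.linalg.solve(K,[p[0],p[1],1.]); d=E[:3,:3]@(d*[1,-1,-1]); o=E[:3,3]
    return o+d*(z-o[2])/d[2]
def load(f):
    a=np.load(f); return dict(frame=a['im'],intrinsics=a['K'],extrinsics=a['E'])
E
python3 - <<'E'
from h import *
a=cap('top','top1.png'); b=cap('scene','sc1.png')
s=env.get_state(); print({k:np.round(s[k],3) for k in('clock','tcp_pos','tool_rot','contact_force','gripper_width')}, env.tips_ahead)
for c in(a,b): print(np.round(c['intrinsics'],1).tolist(),np.round(c['extrinsics'],3).tolist(),{k for k in c})
E
```

```text
{'clock': np.float64(0.1), 'tcp_pos': array([ 0.18 , -0.598,  0.222]), 'tool_rot': array([-0.001,  0.989,  0.145, -0.   ]), 'contact_force': array([ 0.017,  0.02 , -0.241]), 'gripper_width': np.float64(0.997)} 0.022
[[532.8, 0.0, 288.2], [0.0, 532.8, 205.9], [0.0, 0.0, 1.0]] [[-0.029, 0.982, -0.187, 0.291], [-0.999, -0.032, -0.012, 0.018], [-0.017, 0.187, 0.982, 1.391], [0.0, 0.0, 0.0, 1.0]] {'intrinsics', 'extrinsics', 'frame'}
[[408.5, 0.0, 282.0], [0.0, 408.5, 214.1], [0.0, 0.0, 1.0]] [[-0.295, -0.705, 0.644, 1.163], [0.955, -0.222, 0.195, 0.206], [0.005, 0.673, 0.74, 0.773], [0.0, 0.0, 0.0, 1.0]] {'intrinsics', 'extrinsics', 'frame'}
```

View pics/top1.png

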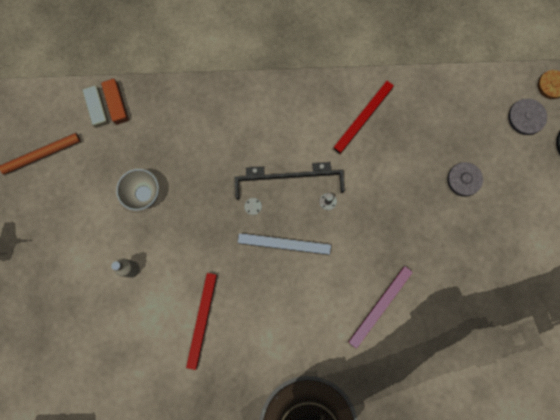

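View pics/sc1.png

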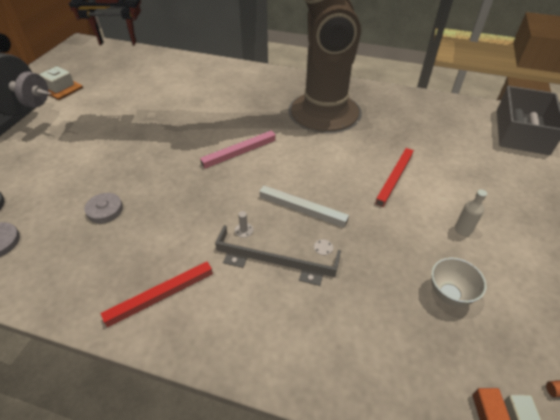

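The top view shows the bar at about (240–330, 236–254), the bay's back wall along row ~176 (237–344), and the post at about (328,200), so it is on the right (-y). The cover is at (253,206), the tub at (138,190), the bottle at (122,267) and the felt wheel at (465,180). Next I'll measure the bar and bay.

Run:
```python
from h import *
c=load('pics/top1.npz'); im=c['frame']
cv2.imwrite('pics/crop1.png',cv2.resize(im[155:265,225:355,::-1],None,fx=5,fy=5,interpolation=cv2.INTER_CUBIC))
hsv=cv2.cvtColor(im,cv2.COLOR_RGB2HSV)
r=im.astype(int); m=((r[...,2]>r[...,0]+2)&(r[...,2]>120)).astype(np.uint8); m[:225]=0;m[262:]=0;m[:,:228]=0;m[:,345:]=0
n,l,s,ce=cv2.connectedComponentsWithStats(m); i=1+np.argmax(s[1:,4]); ct=cv2.findContours((l==i).astype(np.uint8),0,1)[0][0]
bx=cv2.boxPoints(cv2.minAreaRect(ct)); print('bar',s[i],bx)
for p in bx: print(p,ray(c,p,.025).round(4))
```

```text
bar [238 234  93  20 829] [[237.75385 241.96927]
 [238.86151 233.10773]
 [330.30768 244.53848]
 [329.2     253.40002]]
[237.75385 241.96927] [0.4606 0.1667 0.025 ]
[238.86151 233.10773] [0.4835 0.1636 0.025 ]
[330.30768 244.53848] [ 0.4465 -0.0715  0.025 ]
[329.2     253.40002] [ 0.4238 -0.0677  0.025 ]
```

View pics/crop1.png

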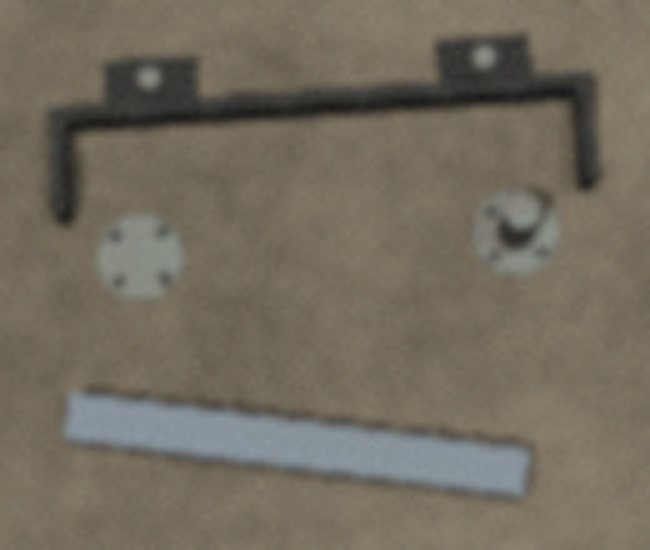

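The crop (×5, offset 225,155) shows the cover centred at (140,257), the post base at (515,233), and the back wall's inner foot from (75,128) to (572,97). Together these fix the bay frame.

```bash
cat >> h.py <<'E'
def tobay(p,B): # B=(x,y,th)
    d=np.array(p[:2])-B[:2]; c,s=np.cos(B[2]),np.sin(B[2]); return np.array([c*d[0]+s*d[1],-s*d[0]+c*d[1]])
def toworld(p,B):
    c,s=np.cos(B[2]),np.sin(B[2]); return np.array([B[0]+c*p[0]-s*p[1],B[1]+s*p[0]+c*p[1]])
E
python3 - <<'E'
from h import *
c=load('pics/top1.npz'); im=c['frame']
g=lambda u,v:((u+.5)/5-.5+225,(v+.5)/5-.5+155)
# plates by mask
r=im.astype(int); lum=r.sum(2)
P=lambda u,v,z:ray(c,g(u,v),z)[:2]
L=P(140,257,0);R=P(515,233,0); print('cover',L,'postbase',R,np.linalg.norm(L-R))
wl,wr=P(75,128,0),P(572,97,0); print('wall',wl,wr,np.linalg.norm(wl-wr))
d=L-R; th=np.arctan2(-d[0],d[1]); d2=wl-wr; th2=np.arctan2(-d2[0],d2[1]); print('th',th,th2)
t=(th+th2)/2; m=(L+R)/2; B=np.array([m[0]+.07*np.cos(t),m[1]+.07*np.sin(t),t]); print('bay',B)
print('wall in bay',tobay(wl,B),tobay(wr,B))
for n,u,v in(('cheekL in top',75,220),('cheekR in top',578,185)): print(n,tobay(P(u,v,.03),B))
bar=np.array([[.4606,.1667],[.4835,.1636],[.4465,-.0715],[.4238,-.0677]])
print('bar bay',[tobay(p,B).round(4).tolist() for p in bar], bar.mean(0), tobay(bar.mean(0),B))
for n,p,z in(('post top',g(520,208),.06),('tub',(138,190),.03),('bottle',(117,266),.13),('wheel',(465,180),.03)):
  q=ray(c,p,z)[:2];print(n,q,tobay(q,B))
np.save('B.npy',B)
E
```

```text
cover [0.55864916 0.12881586] postbase [ 0.56518399 -0.07100823] 0.1999309102553717
wall [0.63034925 0.16261196] [ 0.63857139 -0.10474539] 0.26748375541301833
th 0.03269128480851519 0.030743688761879596
bay [0.63188137 0.03112367 0.03171749]
wall in bay [0.00263843 0.13147075] [ 0.00237796 -0.13601288]
cheekL in top [-0.05411586  0.13073279]
cheekR in top [-0.05238773 -0.1325501 ]
bar bay [[-0.1669, 0.1409], [-0.1441, 0.1371], [-0.1885, -0.0967], [-0.2111, -0.0922]] [0.4536   0.047775] [-0.17766365  0.02229665]
post top [ 0.56625264 -0.07029137] [-0.06881181 -0.0992828 ]
tub [0.60544322 0.42723814] [-0.0138632   0.39675366]
bottle [0.39914674 0.44279114] [-0.2195627   0.41884095]
wheel [ 0.60399176 -0.42949689] [-0.04248286 -0.45950444]
```

Bay ≈ (0.632, 0.031) with yaw 0.032. The plate spacing of 200 mm and wall length of 267 mm agree with the given sizes.

The bar is at bay (-178, +22) mm with yaw -0.19. Its right end is nearest the post.

Plan:
1. Push the bar with the open fingers as a two-point fence, turning it so the right end leads.
2. Push the left end face lengthwise, so the right end goes behind the post.
3. Push the left end in, then square the bar up.

First I'll move behind the bar.

{"method": "apply_moves", "body": {
  "increments": [
    [[2.3, -3.15, 0], 0],
    [[2.3, -3.15, 0], 0],
    [[2.3, -3.15, 0], 0],
    [[2.3, -3.15, 0], 0],
    [[2.3, -3.15, 0], 0],
    [[2.3, -3.15, 0], 0],
    [[2.3, -3.15, 0], 0],
    [[2.3, -3.15, 0], 0],
    [[2.3, -3.15, 0], 0],
    [[2.3, -3.15, 0], 0],
    [[2.3, -3.15, 0], 0],
    [[2.3, -3.15, 0], 0],
    [[2.3, -3.15, 0], 0],
    [[2.3, -3.15, 0], 0],
    [[2.3, -3.15, 0], 0],
    [[2.3, -3.15, 0], 0],
    [[2.3, -3.15, 0], 0],
    [[0, 0, 2], 0.15],
    [[0, 0, 3], 0.15],
    [[0, 0, 3], 0.146]
  ]
}}

```text
clock: 2.6
tcp_pos: [0.4001, 0.0268, 0.1422]
tool_rot: [0.0, 0.997, -0.079, 0.0]
contact_force: [0.6, -0.3, 0.4]
gripper_width: 1.003
gripper_force: 0.0
```

{"method": "apply_moves", "body": {
  "increments": [
    [[0, 0, 3], 0],
    [[0, 0, 3], 0],
    [[0, 0, 3], 0],
    [[0, 0, 1.6], 0],
    [[0, 0, 0.6], 0],
    [[0, 0, 0], 0]
  ]
}}

```text
clock: 3.35
tcp_pos: [0.4, 0.0268, 0.031]
tool_rot: [0.0, 0.997, -0.077, -0.0]
contact_force: [0.3, 0.4, 0.6]
gripper_width: 1.0
gripper_force: 0.0
```

```bash
cat > plan.py <<'E'
from h import *
def arc(pivot_ax, pivot_ay, ang, n):
    """tool-frame rows turning the tool by yaw ang (ccw+) about a point at tool coords (ax,ay)"""
    # tool frame: z down, so tool turn = -ang
    t=-ang/n; c,s=np.cos(t),np.sin(t); p=np.array([pivot_ax,pivot_ay])
    return (p-np.array([[c,-s],[s,c]])@p).round(5), t
E
python3 - <<'E'
from plan import *
# pivot: .105 to left of tool (tool -y), .0225 ahead
print(arc(.0225,-.105,.537,18), arc(.0225,-.105,.54,12))
c=cap('scene','sc2.png'); s=env.get_state(); print(s['clock'],s['tcp_pos'],s['tool_rot'],s['contact_force'])
E
```

```text
(array([0.00314, 0.00062]), -0.029833333333333337) (array([0.00475, 0.00091]), -0.045000000000000005)
3.4 [0.40038389 0.02680452 0.03136637] [ 1.19836011e-05  9.97031264e-01 -7.69976584e-02  1.38978713e-04] [ 0.17349629 -0.24641517 -0.91231126]
```

View pics/sc2.png

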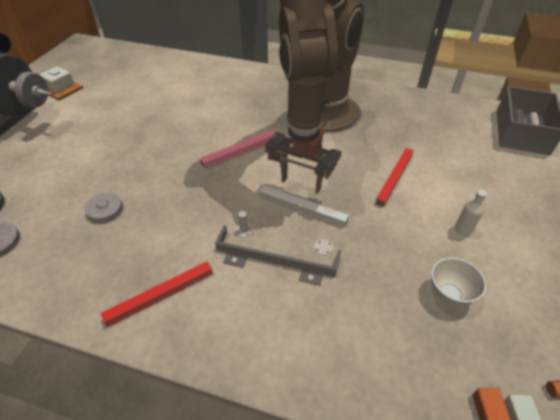

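The fingers straddle the space behind the bar. The bar is still at (262–347, 188–218), clear of the post. Next I make contact and start the turn.

{"method": "apply_moves", "body": {
  "increments": [
    [[0.6, 0, 0], 0],
    [[0.6, 0, 0], 0],
    [[0.6, 0, 0], 0],
    [[0.6, 0, 0], 0],
    [[0.4, 0, 0], 0],
    [[0.475, 0.09, 0], -0.045],
    [[0.475, 0.09, 0], -0.045],
    [[0.475, 0.09, 0], -0.045],
    [[0.475, 0.09, 0], -0.045],
    [[0.475, 0.09, 0], -0.045],
    [[0.475, 0.09, 0], -0.045],
    [[0, 0, 0], 0]
  ]
}}

```text
clock: 4.9
tcp_pos: [0.4563, 0.0159, 0.0309]
tool_rot: [-0.0, 0.998, 0.058, -0.0]
contact_force: [-0.1, 0.6, 0.1]
gripper_width: 1.0
gripper_force: 0.0
```

```bash
cat >> h.py <<'E'
B=np.array([.6328,.0311,.0317])
def where(name='top'):
    "bar pose in the bay from bright bluish pixels of the top camera, and the tool"
    c=env.capture(name); r=c['frame'].astype(int)
    m=((r[...,2]>r[...,0]+2)&(r[...,2]>110)).astype(np.uint8); m[:165]=0;m[262:]=0;m[:,:225]=0;m[:,350:]=0
    n,l,s,ce=cv2.connectedComponentsWithStats(m); i=[k for k in range(1,n) if s[k,4]>40]
    pts=np.argwhere(np.isin(l,i))[:,::-1].astype(np.float32)
    bx=cv2.boxPoints(cv2.minAreaRect(pts)); W=np.array([tobay(ray(c,p,.025),B) for p in bx])
    W=W[np.argsort(W[:,1])]; R,L=W[:2].mean(0),W[2:].mean(0)
    s=env.get_state(); q=s['tool_rot']; yaw=2*np.arctan2(q[2],q[1])
    t=tobay(s['tcp_pos'],B)
    print('clk',round(s['clock'],2),'bar c',((L+R)/2).round(4),'phi',round(np.arctan2(-(L-R)[0],(L-R)[1]),3),'len',round(np.linalg.norm(L-R),3),'R',R.round(4),'L',L.round(4),'areas',s and [int(x) for x in []])
    print('tool bay',t.round(4),'z',s['tcp_pos'][2].round(4),'yaw bay',round(yaw-B[2],3),'F',np.round(s['contact_force'],1))
    return c
E
python3 - <<'E'
from h import *
c=where(); im=c['frame']; cv2.imwrite('pics/t2.png',cv2.resize(im[150:290,200:370,::-1],None,fx=4,fy=4,interpolation=cv2.INTER_CUBIC))
E
```

```text
clk 4.95 bar c [-0.1616  0.1133] phi -0.228 len 0.051 R [-0.1674  0.0884] L [-0.1558  0.1383] areas []
tool bay [-0.1772 -0.0096] z 0.0309 yaw bay 0.083 F [-0.3 -0.1 -0.4]
```

View pics/t2.png

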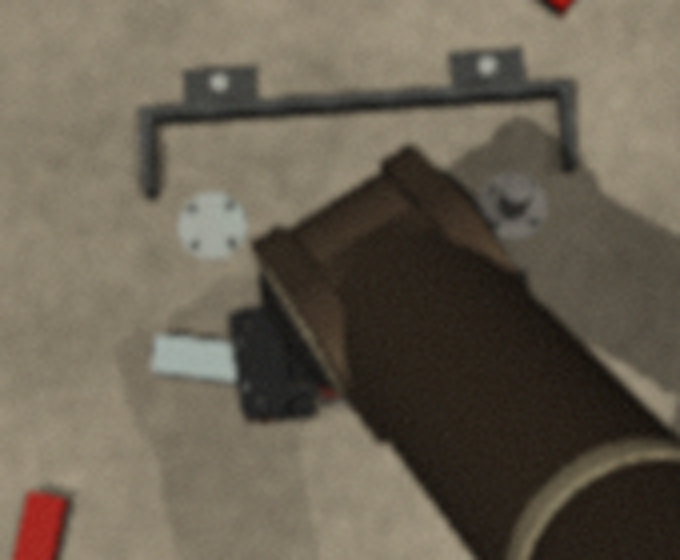

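The top view is mostly blocked by the arm. Only the bar's left end shows, at crop (150–235, 335–380). I'll check from the scene camera.

Run:
```python
from h import *
c=cap('scene','sc3.png'); im=c['frame']; cv2.imwrite('pics/sc3c.png',cv2.resize(im[120:290,190:370,::-1],None,fx=4,fy=3.5,interpolation=cv2.INTER_CUBIC))
```

```text
(no output)
```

View pics/sc3c.png

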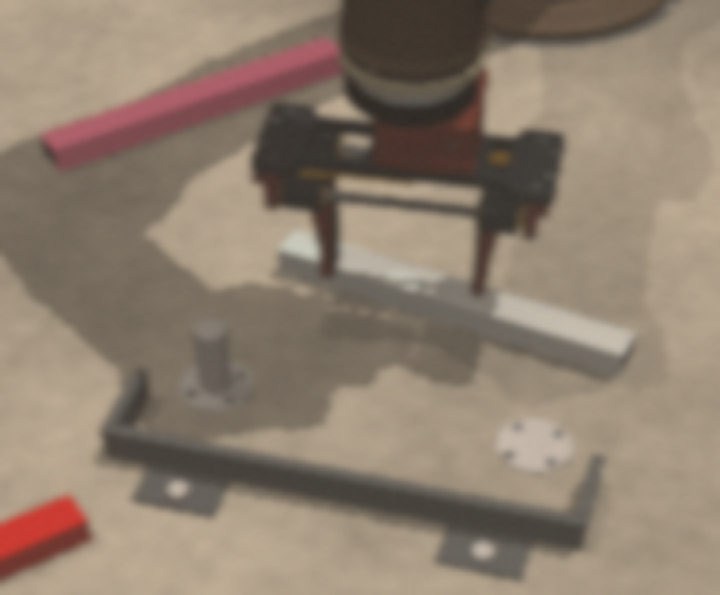

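The bar is unmoved and the fingertips now overlap it in the image, so I need to check the tip heights. I'll project the expected tip positions into both scene pictures.

Run:
```python
from h import *
def proj(c,P):
    K,E=c['intrinsics'],c['extrinsics']; q=E[:3,:3].T@(np.array(P)-E[:3,3]); p=K@(q*[1,-1,-1]); return (p[:2]/p[2]).round(1)
for f,t,yaw in(('sc2',(.4,.0268),-.154),('sc3',(.4563,.0159),.116)):
    c=load(f'pics/{f}.npz')
    for sg in(1,-1):
        for z in(.009,.03,.05):
            x=t[0]+sg*.05*np.sin(yaw); y=t[1]-sg*.05*np.cos(yaw)
            p=proj(c,(x,y,z)); print(f,'R' if sg>0 else 'L',z,p, ((p[0]-190)*4,(p[1]-120)*3.5))
c=load('pics/sc3.npz')
# bar corners in original place, z .025
for p in([.4606,.1667],[.4835,.1636],[.4465,-.0715],[.4238,-.0677]):
    q=proj(c,(*p,.025)); print('bar0',q,((q[0]-190)*4,(q[1]-120)*3.5))
```

```text
sc2 R 0.009 [283.8 184.3] (np.float64(375.20000000000005), np.float64(225.05000000000004))
sc2 R 0.03 [283.9 178.5] (np.float64(375.5999999999999), np.float64(204.75))
sc2 R 0.05 [284.  172.9] (np.float64(376.0), np.float64(185.15000000000003))
sc2 L 0.009 [318.  195.9] (np.float64(512.0), np.float64(265.65000000000003))
sc2 L 0.03 [318.5 190.2] (np.float64(514.0), np.float64(245.69999999999996))
sc2 L 0.05 [319.1 184.6] (np.float64(516.4000000000001), np.float64(226.09999999999997))
sc3 R 0.009 [271.9 201. ] (np.float64(327.5999999999999), np.float64(283.5))
sc3 R 0.03 [271.8 195.3] (np.float64(327.20000000000005), np.float64(263.55000000000007))
sc3 R 0.05 [271.7 189.7] (np.float64(326.79999999999995), np.float64(243.94999999999996))
sc3 L 0.009 [310.  206.3] (np.float64(480.0), np.float64(302.05000000000007))
sc3 L 0.03 [310.4 200.6] (np.float64(481.5999999999999), np.float64(282.09999999999997))
sc3 L 0.05 [310.9 195. ] (np.float64(483.5999999999999), np.float64(262.5))
bar0 [348.8 213.6] (np.float64(635.2), np.float64(327.59999999999997))
bar0 [345.8 219.9] (np.float64(623.2), np.float64(349.65000000000003))
bar0 [259.9 189.6] (np.float64(279.5999999999999), np.float64(243.59999999999997))
bar0 [264.1 184.2] (np.float64(296.4000000000001), np.float64(224.69999999999996))
```

The tips appear at z ≈ 0.03 instead of the nominal 0.009, so with the fingers open they passed just over the bar's top. The bar hasn't moved. I'll back out above it, then come down lower while watching the force.

{"method": "apply_moves", "body": {
  "increments": [
    [[0, 0, -2], 0],
    [[0, 0, -2], 0],
    [[-2, -0.65, 0], 0],
    [[-2, -0.65, 0], 0],
    [[-2, -0.65, 0], 0.09],
    [[0, 0, 0], 0.09],
    [[0, 0, 0], 0.09],
    [[0, 0, 2], 0],
    [[0, 0, 2], 0],
    [[0, 0, 0.5], 0],
    [[0, 0, 0.5], 0],
    [[0, 0, 0.2], 0],
    [[0, 0, 0], 0]
  ]
}}

```text
clock: 6.62
tcp_pos: [0.3944, 0.0283, 0.0193]
tool_rot: [0.0, 0.997, -0.077, 0.0]
contact_force: [-0.6, -0.8, 0.4]
gripper_width: 1.001
gripper_force: 0.0
```

Run:
```python
from h import *
c=cap('scene','sc4.png'); im=c['frame']; cv2.imwrite('pics/sc4c.png',cv2.resize(im[140:240,220:370,::-1],None,fx=5,fy=5,interpolation=cv2.INTER_CUBIC))
s=env.get_state(); print(s['tcp_pos'],s['contact_force'])
```

```text
[0.39441409 0.02830323 0.0193314 ] [-0.35393249 -0.30722676  0.164455  ]
```

View pics/sc4c.png

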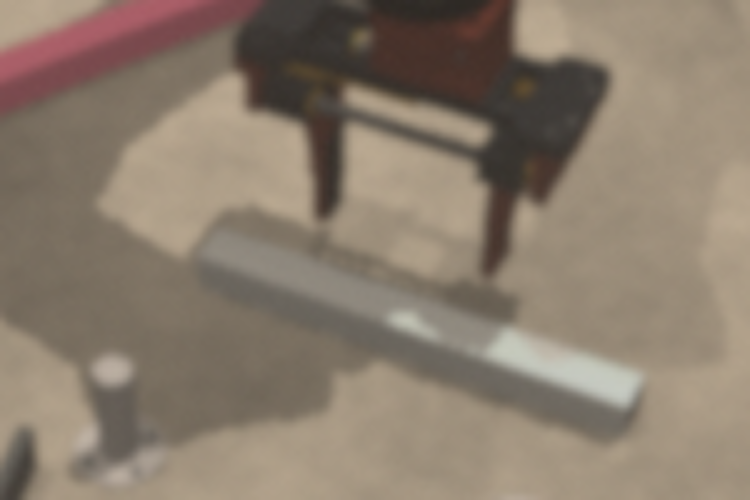

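The tips (crop 325,215 and 490,270) are now behind the bar and near the bench, with no contact yet. I'll lower a little more, checking force.

{"method": "apply_moves", "body": {
  "increments": [
    [[0, 0, 0.2], 0],
    [[0, 0, 0.2], 0],
    [[0, 0, 0.1], 0],
    [[0, 0, 0], 0]
  ]
}}

```text
clock: 7.18
tcp_pos: [0.3941, 0.0283, 0.0139]
tool_rot: [0.0, 0.997, -0.077, -0.0]
contact_force: [-0.1, 0.3, 0.8]
gripper_width: 1.002
gripper_force: 0.0
```

{"method": "apply_moves", "body": {
  "increments": [
    [[0.7, 0, 0], 0],
    [[0.7, 0, 0], 0],
    [[0.7, 0, 0], 0],
    [[0.6, 0, 0], 0],
    [[0.5, 0, 0], 0],
    [[0.475, 0.09, 0], -0.045],
    [[0.475, 0.09, 0], -0.045]
  ]
}}

```text
clock: 8.05
tcp_pos: [0.4346, 0.0202, 0.0139]
tool_rot: [0.0, 1.0, -0.031, -0.001]
contact_force: [-1.1, 0.8, 1.1]
gripper_width: 0.998
gripper_force: 0.9
```

```bash
cat >> h.py <<'E'
def wscene():
    "ends of the bar in the scene view: far-from-hand corners by brightness of the top face"
    c=env.capture('scene'); return c
E
python3 - <<'E'
from h import *
c=where()
E
```

```text
clk 8.1 bar c [-0.1617  0.1155] phi -0.063 len 0.044 R [-0.1631  0.0936] L [-0.1603  0.1375] areas []
tool bay [-0.1977 -0.0048] z 0.014 yaw bay -0.093 F [0.4 0.4 0.2]
```

Contact is made and the bar is turning (left-end angle -0.19 → about -0.09). I'll continue the arc.

{"method": "apply_moves", "body": {
  "increments": [
    [[0.475, 0.09, 0], -0.045],
    [[0.475, 0.09, 0], -0.045],
    [[0.475, 0.09, 0], -0.045],
    [[0.475, 0.09, 0], -0.045],
    [[0.475, 0.09, 0], -0.045],
    [[0.475, 0.09, 0], -0.045],
    [[0.475, 0.09, 0], -0.045],
    [[0.475, 0.09, 0], -0.045],
    [[0.475, 0.09, 0], -0.045],
    [[0.475, 0.09, 0], -0.045]
  ]
}}

```text
clock: 9.35
tcp_pos: [0.4824, 0.0176, 0.0139]
tool_rot: [0.0, 0.981, 0.192, -0.001]
contact_force: [-1.2, -0.5, 0.4]
gripper_width: 1.001
gripper_force: 0.9
```

Run:
```python
from h import *
c=where()
c=cap('scene','sc5.png'); im=c['frame']; cv2.imwrite('pics/sc5c.png',cv2.resize(im[140:290,200:370,::-1],None,fx=4,fy=4,interpolation=cv2.INTER_CUBIC))
```

```text
clk 9.4 bar c [-0.1683  0.1116] phi 0.374 len 0.055 R [-0.1583  0.086 ] L [-0.1783  0.1372] areas []
tool bay [-0.1499 -0.0085] z 0.0139 yaw bay 0.356 F [ 0.2 -0.   0.3]
```

View pics/sc5c.png

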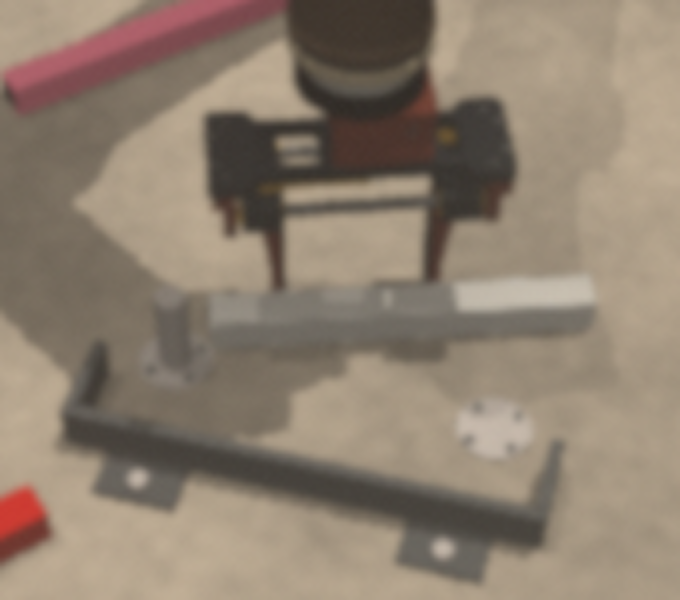

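The bar now lies at φ ≈ 0.36 (crop 210–595, 275–345). Its right end is just left of the post at (172,335), on the robot's side, with about 10 mm clearance. Next I push straight along its normal by 4.9 cm.

{"method": "apply_moves", "body": {
  "increments": [
    [[0.5, 0, 0], 0],
    [[0.5, 0, 0], 0],
    [[0.5, 0, 0], 0],
    [[0.5, 0, 0], 0],
    [[0.5, 0, 0], 0],
    [[0.5, 0, 0], 0],
    [[0.5, 0, 0], 0],
    [[0.5, 0, 0], 0],
    [[0.5, 0, 0], 0],
    [[0.4, 0, 0], 0],
    [[0, 0, 0], 0]
  ]
}}

```text
clock: 10.82
tcp_pos: [0.5289, 0.0368, 0.0142]
tool_rot: [-0.0, 0.981, 0.192, 0.0]
contact_force: [-1.2, -0.0, 0.1]
gripper_width: 1.001
gripper_force: 0.0
```

Run:
```python
from h import *
c=where()
```

```text
clk 10.88 bar c [-0.1251  0.1292] phi 0.219 len 0.053 R [-0.1193  0.1033] L [-0.1308  0.155 ] areas []
tool bay [-0.1038  0.0089] z 0.0142 yaw bay 0.354 F [0.1 0.1 0.3]
```

The left end is at (-131, 155) mm, as predicted. Next I back off, rise, close the fingers and go round to the left end face.

{"method": "apply_moves", "body": {
  "increments": [
    [[-1.5, 0, 0], 0],
    [[-1.5, 0, 0], 0],
    [[0, 0, -3], 0],
    [[0, 0, -3], 0],
    [[0, -3.1, 0], 0],
    [[0, -3.1, 0], 0],
    [[0, -3.1, 0], 0],
    [[0, -3.1, 0], 0],
    [[0, -3.1, 0], 0],
    [[0, -3.1, 0], 0],
    [[2.5, 0, 0], 0],
    [[3, 0, 0], 0],
    [[0, 0, 2], 0],
    [[0, 0, 1.5], 0],
    [[0, 0, 0], 0]
  ],
  "fingers": 0,
  "grip_force": 30
}}

```text
clock: 12.75
tcp_pos: [0.4794, 0.217, 0.0374]
tool_rot: [0.001, 0.981, 0.192, -0.002]
contact_force: [0.1, 0.8, 0.6]
gripper_width: 0.007
gripper_force: 0.0
```

Run:
```python
from h import *
c=where(); cap('scene','sc6.png'); im=c['frame']
o=np.load('pics/sc6.npz')['im']
a=cv2.resize(im[150:280,210:370,::-1],None,fx=4,fy=4,interpolation=cv2.INTER_CUBIC)[:520,:400]
b=cv2.resize(o[140:270,240:340+0,::-1],(400,520),interpolation=cv2.INTER_CUBIC)
b=cv2.resize(o[150:280,260:360,::-1],(400,520),interpolation=cv2.INTER_CUBIC)
cv2.imwrite('pics/both6.png',np.hstack([a,b]))
```

```text
clk 12.8 bar c [0.5665 0.788 ] phi -0.0 len 0.0 R [0.5665 0.788 ] L [0.5665 0.788 ] areas []
tool bay [-0.1468  0.1911] z 0.0383 yaw bay 0.355 F [ 0.1  0.8 -0.3]
```

View pics/both6.png

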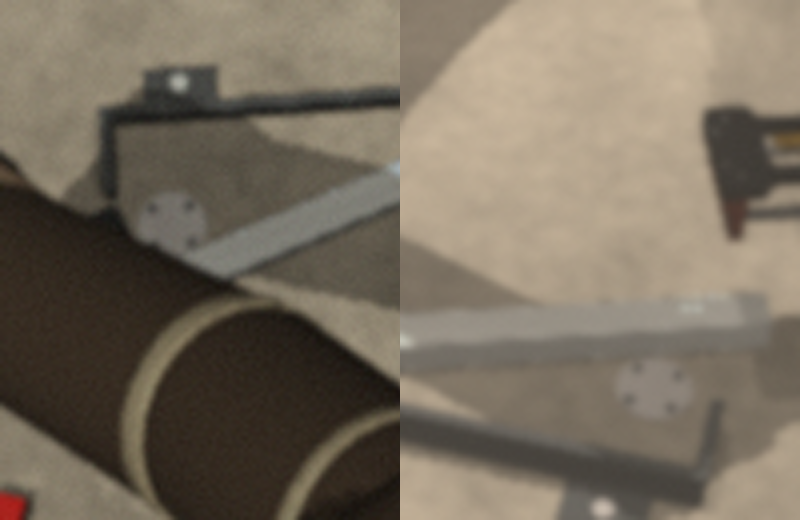

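The bar is at φ ≈ 0.37 in the top view (crop edge 235,278 → 400,200), with the hand just off its left end. Now I lower and push lengthwise.

{"method": "apply_moves", "body": {
  "increments": [
    [[0.2, 0, 0.4], 0],
    [[0, 0, 0.3], 0],
    [[0, 0.6, 0], 0],
    [[0, 0.6, 0], 0],
    [[0, 0.6, 0], 0],
    [[0, 0.6, 0], 0],
    [[0, 0.5, 0], 0],
    [[0, 0.5, 0], 0],
    [[0, 0.5, 0], 0],
    [[0, 0.5, 0], 0],
    [[0, 0.5, 0], 0]
  ]
}}

```text
clock: 14.22
tcp_pos: [0.5018, 0.1733, 0.032]
tool_rot: [0.0, 0.981, 0.192, -0.0]
contact_force: [0.1, 0.5, 0.1]
gripper_width: 0.004
gripper_force: 0.0
```

```bash
cat >> h.py <<'E'
def ends():
    c=env.capture('top'); r=c['frame'].astype(int)
    m=((r[...,2]>r[...,0]-6)&(r[...,2]>85)).astype(np.uint8); m[:165]=0;m[262:]=0;m[:,:225]=0;m[:,350:]=0
    n,l,s,ce=cv2.connectedComponentsWithStats(m)
    for k in range(1,n):
        if s[k,4]>60:
            ct=np.argwhere(l==k)[:,::-1].astype(np.float32); bx=cv2.boxPoints(cv2.minAreaRect(ct))
            print(s[k].tolist(),[tobay(ray(c,p,.025),B).round(3).tolist() for p in bx])
    s=env.get_state(); q=s['tool_rot']; print('tool bay',tobay(s['tcp_pos'],B).round(4),s['tcp_pos'][2].round(4),'yaw',round(2*np.arctan2(q[2],q[1])-B[2],3),'F',np.round(s['contact_force'],1),'clk',s['clock'])
    return c
E
python3 - <<'E'
from h import *
c=ends()
E
```

```text
tool bay [-0.1261  0.1455] 0.0319 yaw 0.353 F [ 0.6 -1.  -0.5] clk 14.275
```

Run:
```python
from h import *
im=cv2.imread('pics/both6.png'); h=cv2.cvtColor(im,cv2.COLOR_BGR2HSV)
for n,(u,v) in dict(bar=(300,235),bar2=(385,195),shadow=(320,280),bench=(300,50),cover=(170,225),arm=(60,300),wall=(250,105),sc_bar=(600,320),sc_barfront=(600,345),sc_bench=(600,100),sc_shadow=(560,370)).items(): print(n,im[v,u][::-1],h[v,u])
c=env.capture('top'); np.savez('pics/now',K=c['intrinsics'],E=c['extrinsics'],im=c['frame'])
hh=cv2.cvtColor(c['frame'],cv2.COLOR_RGB2HSV)
m=((hh[...,1]<50)&(hh[...,2]>70)).astype(np.uint8); m[:165]=0;m[262:]=0;m[:,:225]=0;m[:,350:]=0
n,l,s,ce=cv2.connectedComponentsWithStats(m)
for k in range(1,n):
    if s[k,4]>40:
        ct=np.argwhere(l==k)[:,::-1].astype(np.float32); r=cv2.minAreaRect(ct); print(s[k].tolist(),r,[tobay(ray(c,p,.025),B).round(3).tolist() for p in cv2.boxPoints(r)])
```

```text
bar [128 124 118] [ 18  20 128]
bar2 [129 127 118] [ 25  22 129]
shadow [95 88 76] [19 51 95]
bench [147 138 118] [ 21  50 147]
cover [114 108 102] [ 15  27 114]
arm [52 42 34] [13 88 52]
wall [61 58 55] [15 25 61]
sc_bar [151 145 134] [ 19  29 151]
sc_barfront [116 111 103] [ 18  29 116]
sc_bench [182 166 143] [ 18  55 182]
sc_shadow [121 110  96] [ 17  53 121]
[234, 165, 25, 13, 124] ((246.7692108154297, 172.15382385253906), (10.53930377960205, 25.51620864868164), 56.3099365234375) [[0.011, 0.145], [0.046, 0.087], [0.021, 0.073], [-0.014, 0.131]]
[286, 165, 60, 26, 262] ((318.2247619628906, 171.7038116455078), (61.11841583251953, 20.61547088623047), 16.336042404174805) [[0.007, 0.006], [0.06, -0.013], [0.003, -0.164], [-0.049, -0.145]]
[275, 187, 65, 25, 782] ((306.8692321777344, 198.90078735351562), (23.37693214416504, 64.03024291992188), 88.53119659423828) [[-0.032, 0.038], [-0.038, -0.13], [-0.1, -0.126], [-0.094, 0.04]]
```

```bash
cat >> h.py <<'E'
def barline(lo=275,hi=306):
    "angle and side clearance d of the bar from its top-face edges in the top view, between columns lo..hi"
    c=env.capture('top'); h=cv2.cvtColor(c['frame'],cv2.COLOR_RGB2HSV)
    m=((h[...,1]<38)&(h[...,2]>85)).astype(np.uint8); U=[];D=[]
    for u in range(lo,hi):
        v=np.flatnonzero(m[183:262,u])+183
        if len(v)>4: U.append((u,v.min()-.5)); D.append((u,v.max()+.5))
    W=[np.array([tobay(ray(c,p,.025),B) for p in X]) for X in(U,D)]
    fit=[np.polyfit(w[:,1],w[:,0],1) for w in W]
    print('cols',len(U),'front edge x=%.4f*y+%.4f'%tuple(fit[0]),'rear edge x=%.4f*y+%.4f'%tuple(fit[1]),'width',((fit[0][1]-fit[1][1])*np.cos(np.arctan(fit[1][0]))).round(4))
    s=env.get_state(); q=s['tool_rot']; print('tool bay',tobay(s['tcp_pos'],B).round(4),s['tcp_pos'][2].round(4),'yaw',round(2*np.arctan2(q[2],q[1])-B[2],3),'F',np.round(s['contact_force'],1),'clk',round(s['clock'],2))
    return fit
def sc(v0=150,v1=262):
    c=env.capture('scene'); h=cv2.cvtColor(c['frame'],cv2.COLOR_RGB2HSV)
    m=((h[...,1]<40)&(h[...,2]>80)).astype(np.uint8); m[:v0]=0;m[v1:]=0;m[:,:215]=0;m[:,:][:,375:]=0
    n,l,s,ce=cv2.connectedComponentsWithStats(m)
    for k in range(1,n):
        if s[k,4]>60: print('scene blob',s[k].tolist())
    return c,l
E
python3 - <<'E'
from h import *
barline(); c,l=sc(); np.save('l.npy',l); 
for r in range(178,236,2): print(r,''.join('.' if not x else chr(64+x%60) for x in l[r,215:375:1]))
E
```

```text
cols 28 front edge x=-0.3632*y+-0.0603 rear edge x=-0.2010*y+-0.0859 width 0.0251
tool bay [-0.1264  0.1463] 0.032 yaw 0.354 F [-0.3 -0.8 -0.1] clk 14.38
scene blob [235, 212, 118, 43, 1795]
scene blob [216, 226, 92, 36, 290]
scene blob [224, 253, 23, 9, 139]
178 ................................................................................................................................................................
180 ................................................................................................................................................................
182 ................................................................................................................................................................
184 ................................................................................................................................................................
186 ................................................................................................................................................................
188 ...........
[... 3244 characters left out ...]
FFFFFFFFFF..............................
228 .......GGGG..........FFFFFFFFFFFFFFFFF....FFFFFFFFFFFFFFFFFFFFFFFFFFFFFFFFFFFFFFFFFFFFFFFFFFFFFFFFFFFFFFFFFFFFFFFFFFFFFFFFFFFFFFFFF.............................
230 .......GGG..........FFFFFFFFFFFFFFFFFFFFFFFFFFFFFFFFFFFFFFFFFFFFFFFFFFFFFFFFFFFFFFFFFFFFFFFFFFFFFFFFFFFFFFFFFFFFFFFFFFFFFFFFFFFFFFFFFFFFF.......................
232 ......GGG............FFFFFFFFFFFFFFFFFFFFFFFFFFFFFFFFFFFFFFFFFFFFFFFFFFFFFFFFFFFFFFFFFFFFFFFFFFFFFFFFFFFFFFFFFFFFFFFFFFFFFFFFFFFFFFFFFFFFF......................
234 .....GGG..............FFFFFFFFFFFFF...FFFFFFFFFFFFFFFFFFFFFFFFFFFFFFFFFFFFFFFFFFFFFFFFFFFFFFFFFFFFFFFFFFFFFFFFFFFFFFFFFFFFFFFFFFFFFFFFFFF.......................
```

Run:
```python
from h import *
c=env.capture('scene'); h=cv2.cvtColor(c['frame'],cv2.COLOR_RGB2HSV)
m=((h[...,1]<40)&(h[...,2]>80))
for r in range(222,246,1): print(r,''.join('#' if x else '.' for x in m[r,232:270]),''.join('#' if x else '.' for x in m[r,330:362]))
for p in((346,225),(352,231),(257,228),(250,233)): print(p,tobay(ray(c,p,.025),B).round(4))
```

```text
222 .........#####........................ ................................
223 ........#######....................... ................................
224 .......#########...................... ......########..................
225 .......###########.................... ###############.................
226 .....###############.................. ###############.................
227 ....################.................. ###############.................
228 ....#################...#.############ ################................
229 ....################################## ################...#............
230 ...################################### ######################..........
231 ...################################### #######################.........
232 ....################################## #######################.........
233 .....################################# #######################.........
234 .....##############..################# #######################.........
235 ......###########....################# ######################..........
236 .........##.##.......################# #####################...........
237 ......................################ ########.#......................
238 ......................################ ................................
239 ......................################ ................................
240 ......................################ ................................
241 .......................############### ................................
242 ........................###.#.##...... ................................
243 ...................................... ................................
244 ...................................... ##..............................
245 ###................................... ##..............................
(346, 225) [-0.1287  0.1404]
(352, 231) [-0.1138  0.1573]
(257, 228) [-0.0617 -0.0639]
(250, 233) [-0.0424 -0.0751]
```

Run:
```python
from h import *
c=load('pics/sc6.npz'); h=cv2.cvtColor(c['frame'],cv2.COLOR_RGB2HSV)
m=((h[...,1]<40)&(h[...,2]>80))
for r in range(218,246,1): print(r,''.join('#' if x else '.' for x in m[r,232:270]),''.join('#' if x else '.' for x in m[r,330:362]))
c=env.capture('scene'); h=c['frame']
for r in (206,210,214,218,222,226,230): print(r,h[r,336:366:3].sum(1)//3, h[r,336:366:3,0]-h[r,336:366:3,2].astype(int))
```

```text
218 ........######........................ ................................
219 ........#####......................... ................................
220 ........######........................ ................................
221 ........######........................ ................................
222 ........######........................ ................................
223 ........#######....................... .......##.......................
224 ........########...................... #####################...........
225 ......############.................... #####################...........
226 .....##############................... ######################..........
227 .....###############.................. ######################..........
228 ....#################....############# ######################..........
229 ....################################## #######################.........
230 ....################################## #######################.........
231 ....################################## #######################.........
232 ....############################
[... 863 characters left out ...]
............
244 ...................................... #...............................
245 ###................................... ##..............................
206 [96 91 80 77 54 54 54 63 52 52] [18 15 14 40  8  9  8 25 11  9]
210 [146 148 146  77  52  53  53  54  72  79] [35 34 36 21 10 11 11 17 16 17]
214 [159 157 157 121  58  56  57  95 143 146] [38 38 37 30 30 24 28 31 34 36]
218 [160 160 158 101  58  54  65 133 143 144] [39 39 39 28 29 22 29 33 35 34]
222 [155 154 146  80  59  55  98 144 143 144] [36 35 33 23 28 21 32 35 34 34]
226 [124 126 126 100  59  59 124 151 139 138] [15 15 16 18 27 24 35 36 33 33]
230 [124 142 144 135 115 113 131 132 113 101] [16 17 18 17 16 17 30 32 26 24]
```

The scene view shows the bar's right end unmoved and the closed finger over the bar's left end, so the tips again cleared its top. The true tip is only a few mm ahead of the TCP. I'll back off, go down to TCP ≈ 0.012 and push again.

{"method": "apply_moves", "body": {
  "increments": [
    [[0, -1.2, 0], 0],
    [[0, -1.2, 0], 0],
    [[0, -1.2, 0], 0],
    [[0, 0, 1], 0],
    [[0, 0, 0.6], 0],
    [[0, 0, 0.4], 0],
    [[0, 0, 0], 0]
  ]
}}

```text
clock: 15.4
tcp_pos: [0.4881, 0.2065, 0.0115]
tool_rot: [0.0, 0.982, 0.191, -0.0]
contact_force: [-0.7, -0.1, 0.4]
gripper_width: 0.01
gripper_force: 0.0
```

{"method": "apply_moves", "body": {
  "increments": [
    [[0, 0.5, 0], 0],
    [[0, 0.5, 0], 0],
    [[0, 0.5, 0], 0],
    [[0, 0.5, 0], 0],
    [[0, 0.5, 0], 0],
    [[0, 0.5, 0], 0],
    [[0, 0.5, 0], 0],
    [[0, 0.5, 0], 0]
  ]
}}

```text
clock: 16.4
tcp_pos: [0.5034, 0.1698, 0.0122]
tool_rot: [-0.0, 0.981, 0.192, 0.0]
contact_force: [-0.6, 3.2, 2.1]
gripper_width: 0.007
gripper_force: 1.4
```

```bash
cat >> h.py <<'E'
def rows(c0=225,c1=270,d0=325,d1=362,r0=220,r1=244):
    c=env.capture('scene'); h=cv2.cvtColor(c['frame'],cv2.COLOR_RGB2HSV); m=((h[...,1]<40)&(h[...,2]>80))
    for r in range(r0,r1,2): print(r,''.join('#' if x else '.' for x in m[r,c0:c1]),''.join('#' if x else '.' for x in m[r,d0:d1]))
    return c
E
python3 - <<'E'
from h import *
rows(); barline()
E
```

```text
220 ...............#####......................... .....................................
222 ...............######........................ .....................................
224 ...............######..#..................... ..........#.####.....................
226 #...........##############................... ##################...................
228 #..........##################.############### ##################...................
230 ...........################################## ###################..................
232 ...........################################## ##################...................
234 ............################################# ##################...................
236 ...............############################## ##################...................
238 ..................########################### ##...#...............................
240 ....................######################### #....................................
242 ....................#############.##......... #####................................
cols 24 front edge x=-0.3822*y+-0.0609 rear edge x=-0.1809*y+-0.0849 width 0.0237
tool bay [-0.1248  0.1419] 0.012 yaw 0.353 F [-0.5  0.1  0.3] clk 16.5
```

Now it moves: the right end shifted by about 9 px, or roughly 22 mm. I'll continue another 3 cm.

{"method": "apply_moves", "body": {
  "increments": [
    [[0, 0.5, 0], 0],
    [[0, 0.5, 0], 0],
    [[0, 0.5, 0], 0],
    [[0, 0.5, 0], 0],
    [[0, 0.5, 0], 0],
    [[0, 0.5, 0], 0],
    [[0, 0, 0], 0]
  ]
}}

```text
clock: 17.38
tcp_pos: [0.5148, 0.1412, 0.012]
tool_rot: [0.0, 0.982, 0.191, -0.0]
contact_force: [0.3, 0.2, -0.2]
gripper_width: 0.009
gripper_force: 0.0
```

Run:
```python
from h import *
c=rows(c0=210); barline(265,300)
```

```text
220 ..............................######........................ .....................................
222 ..............................######........................ .....................................
224 ..............................#########..................... .....................................
226 .............###...........#######.#######.................. #####................................
228 ............####..........##################...############# #####................................
230 ...........####......####################################### ######...............................
232 ..........####.....######################################### ######...............................
234 ..........###......######################################### #####................................
236 .........###.......######################################### #####................................
238 ........###.........######################################## ##...................................
240 .......####..........####################################### #....................................
242 ......########.......###########################.#.......... #####................................
cols 7 front edge x=-0.3647*y+-0.0602 rear edge x=0.5918*y+-0.0666 width 0.0055
tool bay [-0.1146  0.1142] 0.012 yaw 0.354 F [0.8 0.5 0.2] clk 17.48
```

The right end is now behind the post: e ≈ 34 mm, front corner about 15 mm from the back wall. Next I retreat, reopen the fingers and set them as a fence behind the left half of the bar.

{"method": "apply_moves", "body": {
  "increments": [
    [[0, -0.8, 0], 0],
    [[0, -0.7, 0], 0],
    [[0, 0, -2.5], 0],
    [[0, 0, -2.5], 0],
    [[-2.2, 0, 0], 0],
    [[-2.2, 0, 0], 0],
    [[0, 2.5, 0], 0],
    [[0, 2.5, 0], 0],
    [[0, 2.5, 0], 0],
    [[0, 1.5, 0], 0],
    [[0, 0, 0], 0],
    [[0, 0, 2], 0],
    [[0, 0, 2], 0],
    [[0, 0, 1], 0],
    [[0, 0, 0], 0]
  ],
  "fingers": 8.78
}}

```text
clock: 19.35
tcp_pos: [0.5014, 0.0569, 0.0117]
tool_rot: [-0.0, 0.981, 0.192, -0.001]
contact_force: [-0.4, 0.1, 0.4]
gripper_width: 1.002
gripper_force: 0.0
```

Run:
```python
from h import *
c=rows(c0=210); barline(240,300)
```

```text
220 ..............................######........................ .....................................
222 ...............................######....................... .....................................
224 ..............................########...................... .....................................
226 ...........................##############................... #####................................
228 ............###..........####################.############## #####................................
230 ...........####......####################################### ######...............................
232 ..........####......######################################## #####................................
234 .........####.......######################################## #####................................
236 .........###........######################################## ####.................................
238 ........###.........######################################## ##...................................
240 .......####..........####################################### #....................................
242 ......########.......########################.#...##..#..... #####................................Traceback (most recent call last):
  File "<stdin>", line 2, in <module>
  File "h.py", line 50, in barline
    fit=[np.polyfit(w[:,1],w[:,0],1) for w in W]
                    ~^^^^^
IndexError: too many indices for array: array is 1-dimensional, but 2 were indexed
```

The bar is undisturbed and the fence is in place. Now I push the left end in on an arc about the post.

{"method": "apply_moves", "body": {
  "increments": [
    [[0.5, 0, 0], 0],
    [[0.5, 0, 0], 0],
    [[0.5, 0, 0], 0],
    [[0.5, 0, 0], 0],
    [[0.5, -0.08, 0], 0.0354],
    [[0.5, -0.08, 0], 0.0354],
    [[0.5, -0.08, 0], 0.0354],
    [[0.5, -0.08, 0], 0.0354],
    [[0.5, -0.08, 0], 0.0354],
    [[0.5, -0.08, 0], 0.0354],
    [[0, 0, 0], 0]
  ]
}}

```text
clock: 20.82
tcp_pos: [0.5483, 0.0772, 0.0121]
tool_rot: [-0.0, 0.996, 0.086, 0.0]
contact_force: [-0.5, 0.3, -0.0]
gripper_width: 1.003
gripper_force: 0.0
```

Run:
```python
from h import *
c=rows(c0=210,c1=340,d0=340,d1=341,r0=216,r1=262)
s=env.get_state(); print(tobay(s['tcp_pos'],B))
```

```text
216 ..............................#####.............................................############...................................... .
218 ..............................#####..................................................................##########.##................ .
220 ..............................######.............................................................................................. .
222 ...............................#####.............................................................................................. .
224 .............................##########........................................................................................... .
226 ...........................##############......................................................................................... .
228 .............#...........############.#####....................................................................................... .
230 ............#........######################....................................................................................... .
232 
[... 1376 characters left out ...]
.............................................####...................................................##############........## .
254 ..................#..........................................#####...............................................##............### .
256 .................###########..........................................####.....................................................##. .
258 ...............################.#..#...........................................########.......................................###. .
260 ...............####################................................................##########.................................###. .
[-0.08319135  0.04863881]
```

The bar's rotation is going well and its left end is clear of the cheek. I'll finish the arc, then back off, shift the fence to the middle and push home.

{"method": "apply_moves", "body": {
  "increments": [
    [[0.5, -0.08, 0], 0.0354],
    [[0.5, -0.08, 0], 0.0354],
    [[0.5, -0.08, 0], 0.0354],
    [[0.5, -0.08, 0], 0.0354],
    [[0, 0, 0], 0],
    [[-0.8, 0, 0], 0],
    [[-0.7, 0, 0], 0],
    [[0, 1.5, 0], 0],
    [[0, 1.5, 0], 0],
    [[0, 1.2, 0], 0],
    [[0, 0, 0], 0]
  ]
}}

```text
clock: 22.25
tcp_pos: [0.5537, 0.038, 0.0119]
tool_rot: [0.0, 1.0, 0.015, -0.0]
contact_force: [-0.2, 0.1, -0.2]
gripper_width: 1.0
gripper_force: 0.0
```

Run:
```python
from h import *
c=rows(c0=210,c1=345,d0=345,d1=346,r0=224,r1=264)
s=env.get_state(); q=s['tool_rot'];print(tobay(s['tcp_pos'],B),2*np.arctan2(q[2],q[1])-B[2])
```

```text
224 ..............................#########................................................................................................ .
226 ...........................##############.............................................................................................. .
228 .............#.........###################............................................................................................. .
230 ............#.........#####################............................................................................................ .
232 ...........#.........##########################........................................................................................ .
234 ..........#.........##################################................................................................................. .
236 .........#..........###########################################........................................................................ .
238 .....................####################################################.............................
[... 1088 characters left out ...]
......########...........#########################################.......###..... .
256 .................###########.....................................#############..........################################.......##...... .
258 ................#################...#...................................###############..........######################.......###...... .
260 ...............####################.............................................###############.........##############.......####...... .
262 .................###############.##......................................................##################.....#####........###....... .
[-0.07882385  0.01061678] -0.0015342868931978518
```

{"method": "apply_moves", "body": {
  "increments": [
    [[0.6, 0, 0], 0],
    [[0.6, 0, 0], 0],
    [[0.5, 0, 0], 0],
    [[0.5, 0, 0], 0],
    [[0.5, 0, 0], 0],
    [[0.5, 0, 0], 0],
    [[0.4, 0, 0], 0],
    [[0.3, 0, 0], 0],
    [[0.1, 0, 0], 0]
  ]
}}

```text
clock: 23.42
tcp_pos: [0.5937, 0.0413, 0.012]
tool_rot: [-0.0, 1.0, 0.016, -0.0]
contact_force: [-2.2, 0.2, -0.1]
gripper_width: 0.997
gripper_force: 0.6
```

{"method": "apply_moves", "body": {
  "increments": [
    [[0.1, 0, 0], 0],
    [[0.1, 0, 0], 0],
    [[0.1, 0, 0], 0],
    [[0, 0, 0], 0]
  ]
}}

```text
clock: 23.92
tcp_pos: [0.5955, 0.0413, 0.0119]
tool_rot: [0.0, 1.0, 0.016, -0.001]
contact_force: [-5.0, -0.1, 2.6]
gripper_width: 0.999
gripper_force: 2.5
```

{"method": "apply_moves", "body": {
  "increments": [
    [[0.1, 0, 0], 0],
    [[0.1, 0, 0], 0],
    [[0.1, 0, 0], 0],
    [[0, 0, 0], 0]
  ]
}}

```text
clock: 24.42
tcp_pos: [0.5957, 0.0413, 0.0118]
tool_rot: [0.001, 1.0, 0.017, -0.003]
contact_force: [-14.9, -1.3, 10.4]
gripper_width: 0.999
gripper_force: 7.4
```

The bar is firmly against the wall (15 N, no further motion). I'll back off, rise clear and look.

{"method": "apply_moves", "body": {
  "increments": [
    [[-0.6, 0, 0], 0],
    [[-1.5, 0, 0], 0],
    [[-1.5, 0, 0], 0],
    [[0, 0, -3], 0],
    [[0, 0, -4], 0],
    [[-2, 4, -2], 0],
    [[-2, 5, 0], 0],
    [[-2, 5, 0], 0],
    [[-2, 5, 0], 0],
    [[0, 5, 0], 0],
    [[0, 5, 0], 0],
    [[0, 0, 0], 0]
  ]
}}

```text
clock: 25.92
tcp_pos: [0.4919, -0.2569, 0.1019]
tool_rot: [0.001, 1.0, 0.012, 0.0]
contact_force: [-1.3, -0.3, -0.5]
gripper_width: 1.001
gripper_force: 0.0
```

Run:
```python
from h import *
c=env.capture('top'); d=env.capture('scene'); print(env.get_state()['tcp_pos'])
a=cv2.resize(c['frame'][150:230,220:360,::-1],(700,400),interpolation=cv2.INTER_CUBIC)[:290]
b=cv2.resize(d['frame'][205:275,205:352,::-1],(700,333),interpolation=cv2.INTER_CUBIC)[:300]
cv2.imwrite('pics/fin.png',np.vstack([a,b]))
```

```text
[ 0.49266042 -0.25198258  0.10200223]
```

View pics/fin.png

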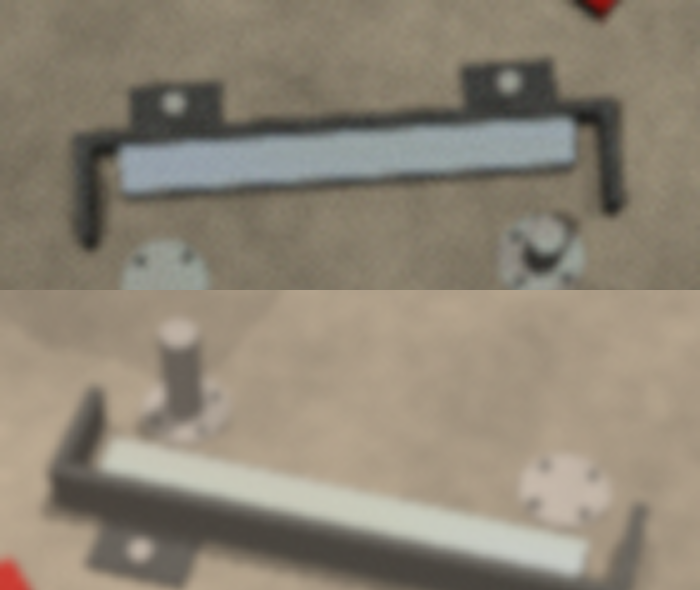

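The bar lies inside the bay against the back wall along its whole length (top crop 120–575, rows 118–195), behind the post at (540,240). One numeric check, then I hand in.

Run:
```python
from h import *
where()
```

```text
clk 26.07 bar c [-0.014  -0.0012] phi 0.002 len 0.238 R [-0.0137 -0.1203] L [-0.0143  0.1178] areas []
tool bay [-0.1488 -0.2775] z 0.1021 yaw bay 0.001 F [-0.6  0.  -0.7]
```

```bash
python3 -c "
from bench import env
print(env.hand_in())"
```

```text
the job is handed in; nothing more can be done
None
```

The aluminium bar is fully home, flush along the bay's back wall (measured middle x ≈ -14 mm against -12.5 mm, turn 0.002 rad); its post end went in behind the post first, it was only pushed with the fingers, and the job was handed in at about 26 s.

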